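# Bring a cooler lane's glide plate forward and face it with a can

## Robot

A 7-joint arm with a two-finger parallel gripper is mounted at the origin on the work surface. World frame = base frame: x ahead of the robot, y to its left, z up, the work surface at z = 0. Lengths are in m, angles in rad, forces in N, time in s.
With the tool pointing down it reaches from about 0.4 to 0.875 m from the base axis. Payload 6.5 kg.
Tool frame: the origin (TCP) lies between the finger pads; the fingertips stand 25 mm ahead of it and the grasp point (between the pads) lies 6 mm ahead of it; z points along the fingers, x is the direction in which the jaws open and shut, and the axes are right-handed (so a half turn about z gives the same grasp; the last joint's range is limited). The gripper opens to 85 mm and grips with 20 to 120 N. Pads are 22 mm wide; open, the fingers measure 114 mm over their backs; the gripper's body (76 mm by 85 mm) begins 54 mm behind the grasp point. The pads swing forward as they close: fully open they stand 13 mm farther back than shut.
Start: joints at [-1.248, 0.536, -0.004, 1.538, 0.003, 1.067, -0.071], TCP at [0.246, 0.601, 0.256] pointing down, gripper open.
Joint ranges: [-2.7, 2.7], [-0.37, 2.16], [-1.27, 1.26], [0.24, 2.4], [-1.31, 4.45], [0.19, 1.91], [-2.76, 2.76]. Speed limits (rad/s): [2.39, 2.39, 3.14, 3.14, 3.14, 3.14, 3.14].

## Interface

Orientations are given as a 3x3 rotation matrix whose columns are the frame's x, y, z axes.
In Python, from plant import manip gives the robot as it stands.
- The arm moves only by the tool step_arm, never from a script. Its argument "commands" is a list of rows, each an object of numbers: "tx", "ty", "tz": the shift along the tool's x, y, z in mm; "roll": the turn about the tool's z in rad. A call has 1 to 8 rows; each row is the pose to reach, as a shift and turn from the pose measured when the call began, along the tool's axes at that moment; what a row does not reach only later rows make up. A row lasts 1/10 s, in which the tool goes at most 50 mm and 8.59 degrees, less where a joint would pass 70% of its speed; a pose out of reach is approached as far as the arm can. A call with a gripper value outside its range is refused whole. "jaw" is the opening, from 0 (shut) to 1 (fully open), set as the call begins (left out, the last holds). The fingers move at their own pace and stop on an object; "grip_force" is the grip in N (left out, the last holds). Time passes only in rows, so rows that repeat a pose let the fingers close. It gives the time, the measured TCP pose, the force and the opening at its end, in the units of the state.
- manip.read_state(): the state, without advancing time (a new reading comes with each control period).
- manip.grab_frame(name): name is "scene" or "side" or "wrist"; returns (picture, depth): 400x640x3 uint8, blue, green, red; 400x640 float32, m along the optical axis (not along the pixel's ray), 0 where there is no reading.
- manip.camera_model(name): a dict with "K" (3x3 intrinsics, pixels), "extrinsics" (4x4, takes a point from camera to world coordinates); the wrist camera has in their place "T_tool_cam" (4x4, takes a point from camera to tool coordinates, whose origin is the TCP and whose axes are the tool frame's). Camera axes: x right, y down, z forward; pixel columns grow to the right and rows downward; lengths in m; the calibration is good to about 2 mm. A picture is of the moment at which its call begins: read the wrist's pose just before it. camera_model takes no time and is no camera call.
- manip.job_done(): hands the job in, once; it reports no verdict.
Trained networks look in the newest picture that a camera, given by its name, has taken for a name from the list of things; names that differ only in an ending like _2 or _b are one class to them, and where a whole thing is asked for, a point or a joint stands for the part that bears it (a point fixed in the world has none). Each returns a list of dicts, best first, with "score" (0 to 1); they miss things now and then, are a little off and sometimes report something else, mostly with a low value. They report only what shows in the picture. A call takes as long as a camera call. They do not tell look-alikes from the thing itself.
- manip.regions_of(camera, thing): "region" (400x640 bool, what is visible of it) and "pixel" ([column, row] in pixels, amid what is visible of it).
- manip.tip_of(camera, thing): "pixel" ([column, row] in pixels: a listed point, or the origin of a listed thing).
The state is a dict: "clock": time; "joint_pos": joint angles; "dq": joint speeds; "joint_efforts": joint torques, N m; "ee_pos": TCP position; "tcp_rot": TCP orientation; "ft_force": force on the tool from outside, world axes, zero at the start; "torque": the same for the moment, N m; "width": opening from 0.0 (shut) to 1.0 (fully open).
Only numpy, scipy, OpenCV 4.12 (cv2) and the standard library are available. Lean on these libraries where they do the work, as an engineer would, in place of code of your own. Each camera call takes 0.05 s, during which the arm holds its last target.

## Task

In the empty lane of the drinks-cooler shelf the pale glide plate has been left set back: press down on it gently from above (never as hard as 25 N, or it cracks) and drag it forward by friction until its front edge is fully home against the clear front stop. Then stand the slim can from the table upright on the front end of that plate, close behind the front stop (no more than about 30 mm gap), and let go, with the plate still home. Leave the other lanes and everything else where they are.

Things in the scene. Friction and masses are not known exactly. Their poses are not given: they have to be found in the camera images.
- plate_a (a joint): Slide (m) of the empty lane's glide plate: 0 = fully back, 0.080 = home, front edge against the clear front stop; it grows as the plate comes forward (lane -x). Flat smooth off-white plastic plate, 170 x 84 x 6 mm; front edge at lane x = -0.045 - value. Captive: it cannot be lifted or gripped, its rear end stays under the rear housing. Starts 50 to 80 mm short of home.
- bare_a (a point): Point on the empty lane, fixed to the lane, over the bare part of the plate: at lane x = -6 mm, y = 0, z = 25 mm. The plate is bare from its front edge back to lane x = +30 mm. It slides stiffly, needing 3 to 4 N however hard it is pressed, and stays where left. Fingertip friction on it is about 0.5 or more: pressing with 10 to 16 N drags it, perhaps with some slip. It cracks at 25 N.
- lane_a: The empty lane: black open channel, 260 (x) x 97 (y) mm, its -x pointing to its clear front stop. Origin: centre of underside, 20 mm above the table. Dividers: inner faces y = +-45.5 mm, tops z = 55. The deck's height is adjustable and unknown: the plate's top face lies anywhere from z = 21 to 29 mm, level and rigid. The three lanes stand side by side, 100 mm apart, in any order.
- stop_a (a point): Middle of the top edge of the empty lane's clear front stop, on its inner face: lane x = -126 mm, z = 55 mm (a rim on it reaches 58 mm); the stop is 4 mm thick. At the other end the black rear housing covers lane x = +30 to +130 mm, from z = 42 to 72 mm (the drum on it reaches 84 mm).
- can_mid (a point): Centre (half-way up) of the slim can to load, standing alone on the table to the left of the lanes: upright plain metal can with a white band, 54 mm in diameter, 115 mm tall (this point is 57.5 mm above its foot), 0.2 to 0.4 kg. z is its axis.
- lane_b: Neighbour lane, same build and frame as the empty lane; its plate is already home and a can like the one to load stands on it. Leave alone.
- lane_c: Neighbour lane, same build and frame; its plate is already home and an amber jar stands on it. Leave alone.
- plate_b (a joint): Slide position (m) of the glide plate of the lane with the can; 0.080 = home. Leave alone.
- plate_c (a joint): Slide position (m) of the glide plate of the lane with the amber jar; 0.080 = home. Leave alone.
- can_b: Can already in its lane, 54 mm in diameter, 115 mm tall. Origin: centre of its underside. Leave alone.
- jar_c: Amber jar in its lane, 60 mm in diameter, 85 mm tall. Origin: centre of its underside. Leave alone.
- jar: Clear jar on the table beyond the can, 72 mm in diameter, 90 mm tall. Origin: centre of its underside. Leave alone.
- bottle: Green bottle on the table, 64 mm in diameter, 190 mm tall. Origin: centre of its underside. Leave alone.
- brush: Hand brush lying on the table to the right of the lanes. Leave alone.
- roller: White plastic roller, 44 mm in diameter, 30 mm tall, standing on the table right of the robot's front. Origin: centre of its underside. Leave alone.
Mind the look-alikes: they are no part of the job. Leave any blue look-alike of the part that bears can_mid alone.

How it is judged:
On the way, in this order (a step that is already met when the one before it is completed fails the run):
1. the empty lane's glide plate is dragged home against the front stop while the can still stands outside the lane (value of joint plate_a above 0.0765 m and horizontal distance between can_mid and lane_a above 0.15 m), for 0.2 s.
2. the can stands on the front end of the plate (value of joint plate_a above 0.0765 m and x of can_mid in the frame of lane_a between -0.105 and -0.062 m and y of can_mid in the frame of lane_a between -0.021 and 0.021 m and z of can_mid in the frame of lane_a between 0.0755 and 0.0905 m and angle between can_mid's own z axis and vertical below 0.08 rad and linear speed of can below 0.02 m/s), for 0.2 s.
At the end, for the whole second after the job is handed in: The glide plate of the empty lane is within 3.5 mm of home, and the can stands upright (within 4.5 degrees) and still on its front end, released: its axis within 21 mm of the lane's centre line and at most about 37 mm of gap between can and front stop (all of step 2); the robot touches nothing.
It fails at once if the glide plate is pressed with more than 25 N (contact force between the fingers and plate_a above 25 N).
It fails at once if a neighbour lane's plate is moved (value of joint any of plate_b, plate_c below 0.072 m).
It fails at once if a bystander is disturbed (moved more than 20 mm) (distance of any of can_b, jar_c, jar, bottle, brush, roller from where it was at the start of the episode above 0.02 m).
It also fails if it takes over 64 s, if anything falls off the work surface, if the arm or the gripper's body presses on something with over 40 N, if the wrist force passes 120 N, or if a joint passes its speed limit or range.

## Working session

There is one attempt and no reset: what is moved stays moved. The work goes in short steps, Python scripts to look and compute and a tool call to move; the robot and the scene stay as the last step left them, time stands still between calls to the robot, and variables do not carry over. Pictures are saved under pics/ and viewed, and the job is handed in when it is done.

Besides the shell and the picture viewer there is one more tool, called after "Emit:" by a JSON object that holds its "api" and its "payload". step_arm: Moves the arm, as the interface text tells. Its arguments: {"type":"object","properties":{"commands":{"type":"array","items":{"type":"object","properties":{"tx":{"type":"number"},"ty":{"type":"number"},"tz":{"type":"number"},"roll":{"type":"number"}}}},"jaw":{"type":"number"},"grip_force":{"type":"number"}},"required":["commands"]}

```bash
ls; mkdir -p pics
python3 - <<'E'
from plant import manip
import cv2,numpy as np
s=manip.read_state();print(s['clock'],s['ee_pos'],s['tcp_rot'],s['width'])
for c in('scene','side'):
    im,d=manip.grab_frame(c);cv2.imwrite(f'pics/{c}0.png',im);np.savez(f'pics/{c}0.npz',im=im,d=d)
    m=manip.camera_model(c);print(c,np.round(m['K'],1).tolist(),np.round(m['extrinsics'],3).tolist())
E
```

```text
pics
0.0 [0.24619931 0.60093299 0.25541861] [[ 3.79013278e-01  9.25391089e-01 -5.17662556e-04]
 [ 9.25389646e-01 -3.79013605e-01 -1.63998699e-03]
 [-1.71383050e-03  1.42537277e-04 -9.99998521e-01]] 1.0012443216841098
scene [[408.9, 0.0, 327.7], [0.0, 408.9, 196.0], [0.0, 0.0, 1.0]] [[-0.061, 0.711, -0.701, 1.426], [0.998, 0.041, -0.045, 0.022], [-0.003, -0.702, -0.712, 0.961], [0.0, 0.0, 0.0, 1.0]]
side [[483.4, 0.0, 324.4], [0.0, 483.4, 203.8], [0.0, 0.0, 1.0]] [[0.981, -0.131, 0.145, 0.345], [-0.195, -0.601, 0.775, -1.066], [-0.014, -0.788, -0.615, 0.906], [0.0, 0.0, 0.0, 1.0]]
```

View pics/scene0.png

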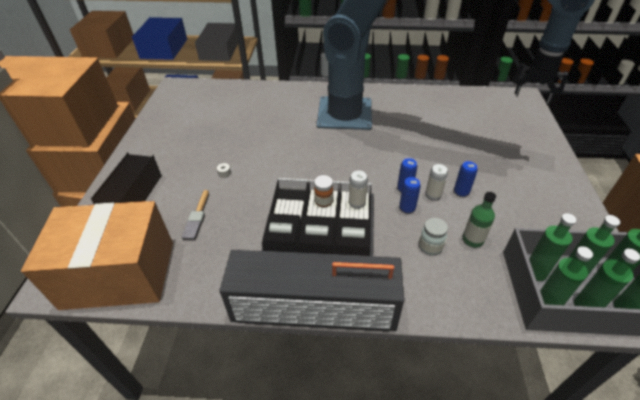

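View pics/side0.png

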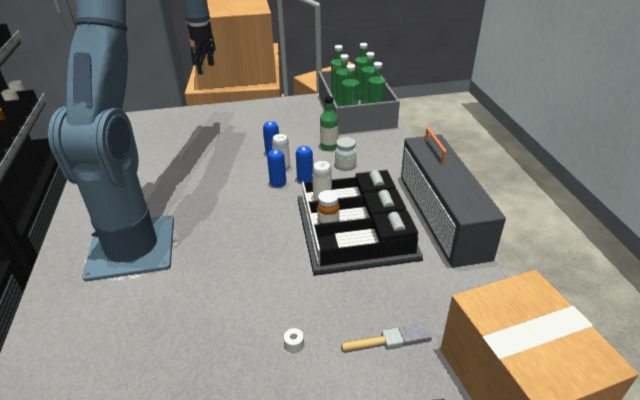

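The scene view shows three lanes. The empty one is at left (288,210), the jar lane is in the middle (323,190) and the can lane is at right (358,190). The candidates for the can are the plain metal one at (438,182) and the blue ones at (408,172), (410,195) and (466,178). The plain one with a white band fits, since the blue ones are look-alikes. I'll confirm with a crop and measure.

```bash
cat > h.py <<'E'
import numpy as np,cv2
from plant import manip
def cloud(c,d):
    m=manip.camera_model(c);K=m['K'];T=np.array(m['extrinsics'])
    v,u=np.mgrid[:400,:640]
    P=np.stack([(u-K[0][2])/K[0][0]*d,(v-K[1][2])/K[1][1]*d,d,np.ones_like(d)],-1)
    return (P@T.T)[...,:3]
E
python3 - <<'E'
from h import *
a=np.load('pics/scene0.npz');b=np.load('pics/side0.npz')
A=cv2.resize(a['im'][140:260,255:515],None,fx=3,fy=3,interpolation=cv2.INTER_CUBIC)
B=cv2.resize(b['im'][110:280,250:430],None,fx=3.3,fy=3.3,interpolation=cv2.INTER_CUBIC)
cv2.imwrite('pics/cropA.png',A);cv2.imwrite('pics/cropB.png',B)
for c,f in(('scene',a),('side',b)):
    X=cloud(c,f['d'])
    for t in('can_mid','lane_a','bare_a','stop_a','jar','bottle'):
        for r in manip.tip_of(c,t)[:5]:
            u,v=map(int,np.round(r['pixel']));print(c,t,round(r['score'],2),u,v,X[v,u].round(3))
E
```

```text
scene can_mid 0.86 434 186 [1.426 0.022 0.961]
scene can_mid 0.75 408 177 [0.503 0.207 0.119]
scene can_mid 0.74 468 176 [0.461 0.399 0.095]
scene can_mid 0.69 408 191 [0.543 0.206 0.099]
scene lane_a 0.93 352 221 [0.668 0.041 0.095]
scene lane_a 0.88 322 224 [ 0.683 -0.042  0.093]
scene lane_a 0.75 285 222 [ 0.68  -0.146  0.091]
scene lane_a 0.22 322 200 [ 0.573 -0.05   0.076]
scene bare_a 0.58 286 215 [ 0.655 -0.147  0.094]
scene stop_a 0.71 291 182 [ 0.494 -0.154  0.07 ]
scene jar 0.89 322 203 [ 0.571 -0.05   0.061]
scene jar 0.66 432 244 [0.702 0.268 0.051]
scene bottle 0.8 470 239 [0.663 0.384 0.033]
scene bottle 0.5 293 179 [ 0.49  -0.147  0.08 ]
side can_mid 0.95 303 164 [0.514 0.191 0.077]
side can_mid 0.81 271 141 [0.433 0.374 0.064]
side can_mid 0.61 280 168 [0.441 0.187 0.075]
side can_mid 0.53 282 152 [0.453 0.206 0.12 ]
side lane_a 0.82 358 220 [ 0.614 -0.109  0.077]
side lane_a 0.79 361 248 [ 0.598 -0.205  0.066]
side lane_a 0.72 347 206 [ 0.608 -0.009  0.049]
side bare_a 0.67 362 238 [ 0.616 -0.147  0.045]
side stop_a 0.68 315 235 [ 0.49  -0.147  0.08 ]
side stop_a 0.57 322 200 [ 0.525 -0.068  0.128]
side jar 0.86 332 220 [ 0.549 -0.08   0.064]
side jar 0.69 345 165 [0.66  0.237 0.023]
side bottle 0.65 330 147 [0.638 0.376 0.013]
```

```bash
ls
```

```text
h.py
pics
```

View pics/cropA.png

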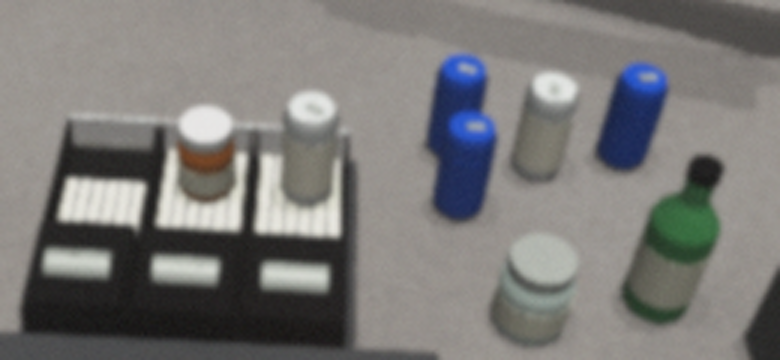

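View pics/cropB.png

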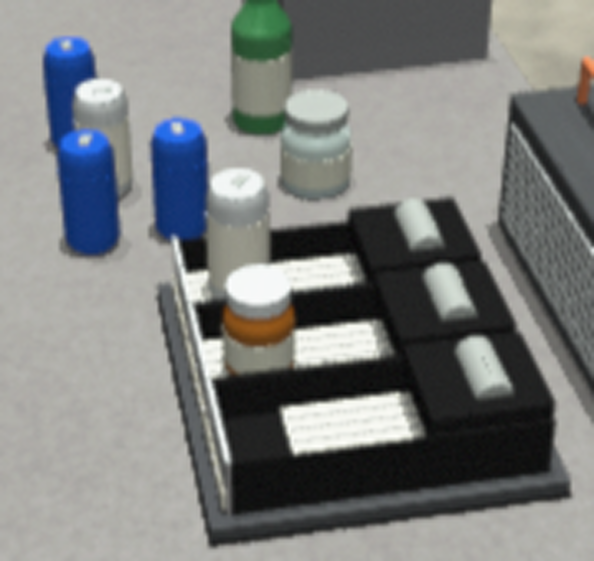

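```bash
cat > m.py <<'E'
from h import *
for c in('scene','side'):
    f=np.load(f'pics/{c}0.npz');d=f['d'];X=cloud(c,d);ok=d>0
    im=f['im'].astype(int)
    x,y,z=X[...,0],X[...,1],X[...,2]
    h=ok&(abs(z-.092)<.005)&(x>.55)&(x<.85)&(y>-.3)&(y<.15)&(im.max(-1)<70)
    k=cv2.connectedComponentsWithStats(h.astype(np.uint8))
    p=X[h]; print(c,'housing n',len(p),cv2.minAreaRect(p[:,:2].astype(np.float32)*1000), np.percentile(p,[1,99],0).round(3).tolist(),'z',np.median(p[:,2]).round(4))
    w=ok&(z>.03)&(z<.056)&(x>.45)&(x<.75)&(y>-.21)&(y<.15)&(im.min(-1)>130)
    n,l,st,ce=cv2.connectedComponentsWithStats(w.astype(np.uint8))
    for i in range(1,n):
        if st[i,4]>40:
            q=X[l==i];print(' plate',ce[i].round(),len(q),np.percentile(q,[2,50,98],0).round(3).tolist(),cv2.minAreaRect(q[:,:2].astype(np.float32)*1000))
    # tall tops near cans
    t=ok&(z>.108)&(z<.122)&(x>.35)&(x<.62)&(y>.1)&(y<.45)
    n,l,st,ce=cv2.connectedComponentsWithStats(t.astype(np.uint8))
    for i in range(1,n):
        if st[i,4]>15:
            q=X[l==i];print(' top',ce[i].round(),len(q),np.median(q,0).round(3),q.min(0).round(3),q.max(0).round(3),np.median(im[l==i],0))
    print('table z',np.median(z[ok&(abs(z)<.02)]))
E
python3 m.py
```

```text
scene housing n 1850 ((702.2811279296875, -54.1832275390625), (286.708251953125, 101.85392761230469), 89.26641845703125) [[0.656, -0.195, 0.088], [0.752, 0.089, 0.097]] z 0.0937
 plate [322. 206.] 393 [[0.499, -0.093, 0.039], [0.576, -0.054, 0.043], [0.604, -0.01, 0.047]] ((547.9507446289062, -51.55461120605469), (85.41143035888672, 118.99458312988281), 89.91389465332031)
 plate [353. 208.] 454 [[0.499, 0.007, 0.037], [0.575, 0.039, 0.043], [0.607, 0.091, 0.047]] ((552.1185913085938, 49.1064338684082), (85.65953826904297, 116.02840423583984), 88.50072479248047)
 plate [289. 206.] 365 [[0.548, -0.192, 0.042], [0.577, -0.152, 0.046], [0.604, -0.114, 0.049]] ((575.6884765625, -153.00408935546875), (80.96652221679688, 62.487586975097656), 87.92188262939453)
 top [409. 164.] 159 [0.438 0.215 0.117] [0.407 0.191 0.108] [0.459 0.238 0.122] [183.  92.  59.]
 top [469. 167.] 162 [0.442 0.4   0.117] [0.412 0.376 0.108] [0.466 0.425 0.122] [176.   89.5  52. ]
 top [439. 170.] 162 [0.462 0.306 0.116] [0.433 0.281 0.108] [0.482 0.332 0.122] [200.5 204.5 203. ]
 top [411. 183.] 176 [0.527 0.216 0.
[... 1074 characters left out ...]
4 [[0.55, -0.166, 0.041], [0.599, -0.14, 0.044], [0.649, -0.114, 0.048]] ((600.0640258789062, -138.45022583007812), (58.04969024658203, 104.02213287353516), 88.81515502929688)
 top [322. 120.] 25 [0.613 0.39  0.114] [0.608 0.377 0.108] [0.619 0.408 0.121] [ 68. 100.  58.]
 top [270. 125.] 107 [0.437 0.393 0.115] [0.411 0.375 0.108] [0.462 0.425 0.119] [208. 109.  45.]
 top [280. 138.] 117 [0.457 0.298 0.115] [0.432 0.279 0.108] [0.481 0.326 0.12 ] [222. 226. 220.]
 top [303. 150.] 124 [0.52  0.208 0.115] [0.495 0.182 0.108] [0.546 0.236 0.12 ] [219.5 109.   40.5]
 top [275. 154.] 132 [0.432 0.208 0.115] [0.406 0.189 0.108] [0.456 0.237 0.121] [207.  107.   38.5]
table z 0.0010540946878238033
```

Emit:
{"api": "step_arm", "payload": {"commands": [{"tx": -281, "ty": 308, "roll": 0.59}, {"tx": -281, "ty": 308, "roll": 0.59}, {"tx": -281, "ty": 308, "roll": 0.59}, {"tx": -281, "ty": 308, "roll": 0.59}, {"tx": -281, "ty": 308, "roll": 0.59}, {"tx": -281, "ty": 308, "roll": 0.59}, {"tx": -281, "ty": 308, "roll": 0.59}, {"tx": -281, "ty": 308, "roll": 0.59}], "jaw": 0}}

```text
schema error: expected keys tx, ty, tz, roll
```

Emit:
{"api": "step_arm", "payload": {"commands": [{"tx": -281, "ty": 308, "tz": 0, "roll": 0.59}, {"tx": -281, "ty": 308, "tz": 0, "roll": 0.59}, {"tx": -281, "ty": 308, "tz": 0, "roll": 0.59}, {"tx": -281, "ty": 308, "tz": 0, "roll": 0.59}, {"tx": -281, "ty": 308, "tz": 0, "roll": 0.59}, {"tx": -281, "ty": 308, "tz": 0, "roll": 0.59}, {"tx": -281, "ty": 308, "tz": 0, "roll": 0.59}, {"tx": -281, "ty": 308, "tz": 0, "roll": 0.59}], "jaw": 0}}

```text
clock: 1.5
ee_pos: [0.4183, 0.2382, 0.2567]
tcp_rot: [[0.83, 0.558, 0.001], [0.558, -0.83, 0.001], [0.001, -0.0, -1.0]]
ft_force: [1.7, 0.7, 0.0]
width: -0.0
```

Emit:
{"api": "step_arm", "payload": {"commands": [{"tx": -66, "ty": 425, "tz": 0, "roll": 0.59}, {"tx": -66, "ty": 425, "tz": 0, "roll": 0.59}, {"tx": -66, "ty": 425, "tz": 0, "roll": 0.59}, {"tx": -66, "ty": 425, "tz": 0, "roll": 0.59}, {"tx": -66, "ty": 425, "tz": 0, "roll": 0.59}, {"tx": -66, "ty": 425, "tz": 0, "roll": 0.59}, {"tx": -66, "ty": 425, "tz": 0, "roll": 0.59}, {"tx": -66, "ty": 425, "tz": 0, "roll": 0.59}]}}

```text
clock: 2.3
ee_pos: [0.588, -0.124, 0.2567]
tcp_rot: [[1.0, 0.003, 0.001], [0.003, -1.0, 0.001], [0.001, -0.001, -1.0]]
ft_force: [1.1, 0.4, 0.5]
width: 0.003
```

Emit:
{"api": "step_arm", "payload": {"commands": [{"tx": 0, "ty": 20, "tz": 0, "roll": 0}, {"tx": 0, "ty": 20, "tz": 0, "roll": 0}, {"tx": 0, "ty": 20, "tz": 0, "roll": 0}]}}

```text
clock: 2.6
ee_pos: [0.5879, -0.1438, 0.2565]
tcp_rot: [[1.0, 0.002, 0.001], [0.002, -1.0, 0.002], [0.001, -0.002, -1.0]]
ft_force: [0.1, 0.6, -0.2]
width: 0.001
```

Run:
```python
from h import *
s=manip.read_state();im,d=manip.grab_frame('wrist')
print(s['clock'],s['ee_pos'],s['tcp_rot'].round(4) if hasattr(s['tcp_rot'],'round') else s['tcp_rot'],s['ft_force'])
m=manip.camera_model('wrist');print(np.round(m['T_tool_cam'],3),m['K'])
np.savez('pics/w1.npz',im=im,d=d,p=s['ee_pos'],R=s['tcp_rot']);cv2.imwrite('pics/w1.png',im)
```

```text
2.6 [ 0.58793428 -0.14380909  0.25651724] [[ 1.      0.0021  0.001 ]
 [ 0.0021 -1.      0.0017]
 [ 0.001  -0.0017 -1.    ]] [ 0.09846147  0.60918311 -0.17069793]
[[ 1.    -0.001  0.001  0.   ]
 [ 0.001  0.959  0.282 -0.071]
 [-0.002 -0.282  0.959 -0.118]
 [ 0.     0.     0.     1.   ]] [[287.1455576    0.         325.86092648]
 [  0.         287.1455576  199.24069594]
 [  0.           0.           1.        ]]
```

View pics/w1.png

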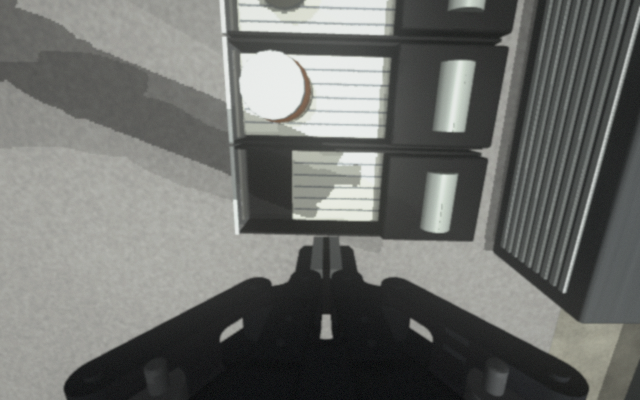

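The wrist view shows the empty lane's bare plate, with its front edge at about (292,185) and its rear at (380,185), the stop at (237,190) and the amber jar lane above it.

```bash
cat >> h.py <<'E'
def wcloud(f):
    m=manip.camera_model('wrist');K=m['K'];T=np.array(m['T_tool_cam']);d=f['d']
    v,u=np.mgrid[:400,:640]
    P=np.stack([(u-K[0][2])/K[0][0]*d,(v-K[1][2])/K[1][1]*d,d,np.ones_like(d)],-1)@T.T
    return P[...,:3]@f['R'].T+f['p']
E
python3 - <<'E'
from h import *
f=np.load('pics/w1.npz');X=wcloud(f);im=f['im'].astype(int)
x,y,z=X[...,0],X[...,1],X[...,2]
for u,v in[(292,175),(292,195),(292,210),(380,175),(330,165),(310,215),(370,215),(270,100),(350,90),(265,180),(270,190)]:print(u,v,X[v,u].round(4),im[v,u])
# front edge of plate a per row, dividers
def edge(v):
    r=im[v,245:420].mean(-1); g=np.diff(r); 
    return 245+g[:70].argmax()+.5
pts=[]
for v in range(155,218,6):
    u=edge(v);ui=int(u)+3;K=manip.camera_model('wrist')['K'];pts.append(X[v,ui]);print(v,u,X[v,int(u)+1].round(4))
h=(abs(z-.092)<.006)&(x>.62)&(x<.8)&(y<.1)
p=X[h];print(cv2.minAreaRect((p[:,:2]*1000).astype(np.float32)),np.percentile(p,[.5,50,99.5],0).round(4))
pl=(z>.036)&(z<.054)&(x>.53)&(x<.65)&(y<-.11)&(y>-.19)&(im.min(-1)>60)
q=X[pl];print(len(q),np.percentile(q,[1,50,99],0).round(4))
t=(abs(z-.076)<.008)&(x<.52)&(x>.46)&(y<.1)
q=X[t];print('stop',len(q),np.polyfit(q[:,1],q[:,0],1),np.percentile(q,[1,50,99],0).round(4))
for v in(100,):
  for n in range(60,245,4):print(n,X[n,390].round(3),X[n,255].round(3))
E
```

```text
292 175 [ 0.549  -0.1406  0.0427] [110 117 115]
292 195 [ 0.5483 -0.1649  0.0427] [115 123 121]
292 210 [ 0.5477 -0.1838  0.0426] [ 93 100  98]
380 175 [ 0.6524 -0.1405  0.0423] [113 119 116]
330 165 [ 0.5935 -0.1286  0.0434] [169 178 175]
310 215 [ 0.5695 -0.1901  0.043 ] [142 150 148]
370 215 [ 0.6427 -0.1901  0.0431] [223 233 230]
270 100 [ 0.5427 -0.0613  0.126 ] [235 237 235]
350 90 [ 0.6149 -0.0468  0.0407] [235 237 234]
265 180 [ 0.5158 -0.1479  0.037 ] [49 52 50]
270 190 [ 0.5213 -0.16    0.0378] [44 47 46]
155 291.5 [ 0.5499 -0.117   0.0439]
161 291.5 [ 0.5496 -0.124   0.0434]
167 291.5 [ 0.5494 -0.1309  0.0435]
173 291.5 [ 0.5491 -0.1381  0.0429]
179 291.5 [ 0.549  -0.1451  0.044 ]
185 291.5 [ 0.5487 -0.1524  0.0435]
191 291.5 [ 0.5485 -0.1597  0.0435]
197 291.5 [ 0.5482 -0.1673  0.0429]
203 291.5 [ 0.5481 -0.1746  0.0438]
209 291.5 [ 0.5478 -0.1822  0.0439]
215 291.5 [ 0.5473 -0.1906  0.0417]
((699.7045288085938, -89.53569030761719), (226.08282470703125, 100.16067504882812), 88.50316619873047) [[ 0.6488 -0.2003  0.0871]
 [ 0.6906 -0.0719  0.0921]
 [ 0.7497  0.0206  0.0975]
[... 1844 characters left out ...]

192 [ 0.654 -0.148  0.091] [ 0.503 -0.163  0.037]
196 [ 0.654 -0.152  0.092] [ 0.503 -0.167  0.038]
200 [ 0.654 -0.156  0.092] [ 0.502 -0.173  0.037]
204 [ 0.655 -0.161  0.091] [ 0.502 -0.178  0.037]
208 [ 0.655 -0.165  0.092] [ 0.501 -0.183  0.037]
212 [ 0.655 -0.17   0.091] [ 0.501 -0.188  0.039]
216 [ 0.655 -0.174  0.092] [ 0.501 -0.194  0.037]
220 [ 0.656 -0.178  0.093] [ 0.501 -0.198  0.04 ]
224 [ 0.656 -0.183  0.093] [ 0.504 -0.198  0.053]
228 [ 0.656 -0.187  0.092] [ 0.507 -0.198  0.066]
232 [ 0.657 -0.192  0.092] [ 0.509 -0.199  0.075]
236 [ 0.657 -0.197  0.091] [ 0.489 -0.237  0.   ]
240 [ 0.68  -0.243 -0.   ] [ 0.489 -0.243  0.   ]
244 [ 0.68  -0.248  0.001] [ 0.488 -0.249  0.001]
```

Emit:
{"api": "step_arm", "payload": {"commands": [{"tx": 17, "ty": 7, "tz": 40, "roll": 0.028}, {"tx": 17, "ty": 7, "tz": 80, "roll": 0.028}, {"tx": 17, "ty": 7, "tz": 120, "roll": 0.028}, {"tx": 17, "ty": 7, "tz": 150, "roll": 0.028}, {"tx": 17, "ty": 7, "tz": 165, "roll": 0.028}, {"tx": 17, "ty": 7, "tz": 172, "roll": 0.028}, {"tx": 17, "ty": 7, "tz": 172, "roll": 0.028}, {"tx": 17, "ty": 7, "tz": 172, "roll": 0.028}]}}

```text
clock: 3.45
ee_pos: [0.6064, -0.1492, 0.0861]
tcp_rot: [[1.0, -0.024, 0.004], [-0.024, -1.0, 0.002], [0.003, -0.002, -1.0]]
ft_force: [-0.8, -0.8, 1.2]
width: 0.002
```

Run:
```python
from h import *
for i in range(3):
    s=manip.read_state();im,d=manip.grab_frame('side');print(s['clock'],np.round(s['ee_pos'],4),np.round(s['ft_force'],2))
cv2.imwrite('pics/s1.png',cv2.resize(im[150:290,260:460],None,fx=3,fy=3))
```

```text
3.45 [ 0.6064 -0.1492  0.0861] [-0.8  -0.79  1.18]
3.5 [ 0.6065 -0.1493  0.0862] [ 0.34 -0.91  0.25]
3.55 [ 0.6064 -0.1494  0.0861] [-0.35 -1.22 -0.26]
```

View pics/s1.png

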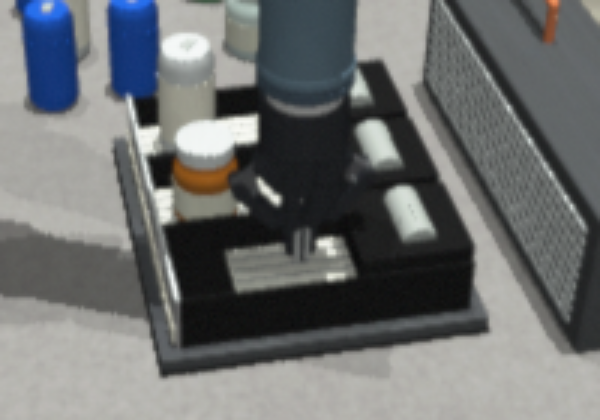

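The closed fingers are above the bare plate and the gripper clears the housing. I'll shift a little forward for extra clearance from the drum and feel downward.

Emit:
{"api": "step_arm", "payload": {"commands": [{"tx": -12, "ty": 0, "tz": 8, "roll": 0}, {"tx": -12, "ty": 0, "tz": 12, "roll": 0}, {"tx": -12, "ty": 0, "tz": 13, "roll": 0}, {"tx": -12, "ty": 0, "tz": 14, "roll": 0}, {"tx": -12, "ty": 0, "tz": 14, "roll": 0}, {"tx": -12, "ty": 0, "tz": 14, "roll": 0}]}}

```text
clock: 4.2
ee_pos: [0.5946, -0.149, 0.0721]
tcp_rot: [[1.0, -0.024, 0.004], [-0.024, -1.0, 0.002], [0.004, -0.002, -1.0]]
ft_force: [-0.1, -0.9, 0.5]
width: -0.001
```

Emit:
{"api": "step_arm", "payload": {"commands": [{"tx": 0, "ty": 0, "tz": 1, "roll": 0}, {"tx": 0, "ty": 0, "tz": 2, "roll": 0}, {"tx": 0, "ty": 0, "tz": 2, "roll": 0}]}}

```text
clock: 4.5
ee_pos: [0.5946, -0.149, 0.0699]
tcp_rot: [[1.0, -0.024, 0.004], [-0.024, -1.0, 0.002], [0.004, -0.002, -1.0]]
ft_force: [-0.5, -0.0, -0.4]
width: 0.001
```

Emit:
{"api": "step_arm", "payload": {"commands": [{"tx": 0, "ty": 0, "tz": 0.5, "roll": 0}, {"tx": 0, "ty": 0, "tz": 1, "roll": 0}, {"tx": 0, "ty": 0, "tz": 1, "roll": 0}]}}

```text
clock: 4.8
ee_pos: [0.5945, -0.149, 0.0688]
tcp_rot: [[1.0, -0.024, 0.003], [-0.024, -1.0, 0.002], [0.003, -0.002, -1.0]]
ft_force: [0.7, 0.0, -0.4]
width: -0.002
```

Emit:
{"api": "step_arm", "payload": {"commands": [{"tx": 0, "ty": 0, "tz": 0.5, "roll": 0}, {"tx": 0, "ty": 0, "tz": 1, "roll": 0}, {"tx": 0, "ty": 0, "tz": 1, "roll": 0}]}}

```text
clock: 5.1
ee_pos: [0.5947, -0.1491, 0.0686]
tcp_rot: [[1.0, -0.024, 0.004], [-0.024, -1.0, 0.002], [0.004, -0.002, -1.0]]
ft_force: [-2.7, 0.5, 6.0]
width: 0.001
```

Emit:
{"api": "step_arm", "payload": {"commands": [{"tx": 0, "ty": 0, "tz": 1.2, "roll": 0}, {"tx": 0, "ty": 0, "tz": 1.4, "roll": 0}, {"tx": 0, "ty": 0, "tz": 1.4, "roll": 0}]}}

```text
clock: 5.4
ee_pos: [0.5952, -0.1491, 0.0685]
tcp_rot: [[1.0, -0.024, 0.005], [-0.024, -1.0, 0.003], [0.005, -0.003, -1.0]]
ft_force: [-3.1, 0.0, 10.7]
width: 0.001
```

Emit:
{"api": "step_arm", "payload": {"commands": [{"tx": -1, "ty": 0, "tz": 1.6, "roll": 0}, {"tx": -3, "ty": 0, "tz": 1.6, "roll": 0}, {"tx": -5, "ty": 0, "tz": 1.6, "roll": 0}, {"tx": -7, "ty": 0, "tz": 1.6, "roll": 0}, {"tx": -9, "ty": 0, "tz": 1.6, "roll": 0}, {"tx": -10, "ty": 0, "tz": 1.6, "roll": 0}]}}

```text
clock: 6.0
ee_pos: [0.588, -0.1489, 0.0685]
tcp_rot: [[1.0, -0.024, 0.011], [-0.024, -1.0, 0.002], [0.01, -0.002, -1.0]]
ft_force: [2.6, 0.5, 6.7]
width: 0.002
```

Run:
```python
from h import *
s=manip.read_state();im,d=manip.grab_frame('side');print(s['clock'],np.round(s['ee_pos'],4),np.round(s['ft_force'],2))
cv2.imwrite('pics/s2.png',cv2.resize(im[150:290,260:460],None,fx=3,fy=3))
```

```text
6.0 [ 0.588  -0.1489  0.0685] [2.57 0.46 6.74]
```

View pics/s2.png

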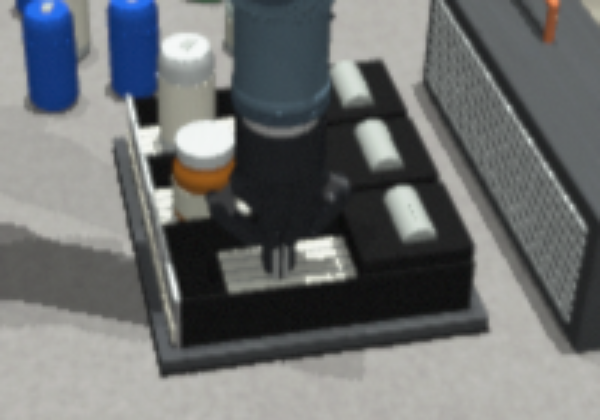

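Emit:
{"api": "step_arm", "payload": {"commands": [{"tx": -3, "ty": 0, "tz": 1.8, "roll": 0}, {"tx": -5, "ty": 0, "tz": 2.0, "roll": 0}, {"tx": -7, "ty": 0, "tz": 2.0, "roll": 0}, {"tx": -9, "ty": 0, "tz": 2.0, "roll": 0}, {"tx": -11, "ty": 0, "tz": 2.0, "roll": 0}, {"tx": -13, "ty": 0, "tz": 2.0, "roll": 0}]}}

```text
clock: 6.65
ee_pos: [0.5783, -0.1486, 0.0685]
tcp_rot: [[1.0, -0.023, 0.017], [-0.023, -1.0, 0.001], [0.017, -0.002, -1.0]]
ft_force: [2.9, 2.1, 9.5]
width: -0.005
```

Emit:
{"api": "step_arm", "payload": {"commands": [{"tx": -5, "ty": 0, "tz": 2.2, "roll": 0}, {"tx": -10, "ty": 0, "tz": 2.1, "roll": 0}, {"tx": -15, "ty": 0, "tz": 2.0, "roll": 0}, {"tx": -20, "ty": 0, "tz": 1.9, "roll": 0}, {"tx": -25, "ty": 0, "tz": 1.85, "roll": 0}, {"tx": -30, "ty": 0, "tz": 1.75, "roll": 0}, {"tx": -35, "ty": 0, "tz": 1.7, "roll": 0}, {"tx": -39, "ty": 0, "tz": 1.6, "roll": 0}]}}

```text
clock: 7.45
ee_pos: [0.5429, -0.1478, 0.0685]
tcp_rot: [[0.999, -0.023, 0.025], [-0.023, -1.0, 0.001], [0.025, -0.001, -1.0]]
ft_force: [3.0, 1.7, 10.9]
width: 0.003
```

Run:
```python
from h import *
s=manip.read_state();im,d=manip.grab_frame('side');print(s['clock'],np.round(s['ee_pos'],4),np.round(s['ft_force'],2))
cv2.imwrite('pics/s3.png',cv2.resize(im[150:290,260:460],None,fx=3,fy=3))
```

```text
7.45 [ 0.5429 -0.1478  0.0685] [ 2.98  1.67 10.89]
```

View pics/s3.png

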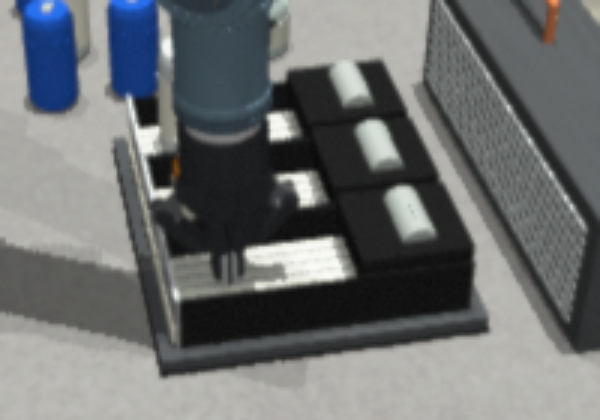

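Emit:
{"api": "step_arm", "payload": {"commands": [{"tx": -3, "ty": 0, "tz": 2.0, "roll": 0}, {"tx": -5, "ty": 0, "tz": 1.9, "roll": 0}, {"tx": -7, "ty": 0, "tz": 1.8, "roll": 0}, {"tx": -8, "ty": 0, "tz": 1.7, "roll": 0}, {"tx": -8, "ty": 0, "tz": 1.7, "roll": 0}]}}

```text
clock: 8.0
ee_pos: [0.5382, -0.1479, 0.0685]
tcp_rot: [[0.999, -0.023, 0.032], [-0.023, -1.0, -0.0], [0.032, -0.001, -0.999]]
ft_force: [4.8, 0.4, 8.0]
width: -0.002
```

Emit:
{"api": "step_arm", "payload": {"commands": [{"tx": 0, "ty": 0, "tz": -4, "roll": 0}, {"tx": 0, "ty": 0, "tz": -20, "roll": 0}, {"tx": 0, "ty": 0, "tz": -60, "roll": 0}, {"tx": 20, "ty": 0, "tz": -100, "roll": 0}, {"tx": 30, "ty": 0, "tz": -140, "roll": 0}, {"tx": 40, "ty": 0, "tz": -180, "roll": 0}, {"tx": 40, "ty": 0, "tz": -190, "roll": 0}, {"tx": 40, "ty": 0, "tz": -190, "roll": 0}], "jaw": 1}}

```text
clock: 8.8
ee_pos: [0.5725, -0.1491, 0.2619]
tcp_rot: [[0.999, -0.023, 0.035], [-0.023, -1.0, -0.001], [0.035, -0.0, -0.999]]
ft_force: [-0.2, -0.0, -0.7]
width: 1.0
```

Run:
```python
from h import *
s=manip.read_state();im,d=manip.grab_frame('wrist')
print(s['clock'],np.round(s['ee_pos'],4),np.round(s['tcp_rot'],3).tolist())
np.savez('pics/w2.npz',im=im,d=d,p=s['ee_pos'],R=s['tcp_rot']);cv2.imwrite('pics/w2.png',im)
X=wcloud(np.load('pics/w2.npz'))
for v in range(130,240,8):
  r=im[v].astype(int).mean(-1);
  print(v,[ (u,X[v,u].round(3).tolist()) for u in range(230,330) if abs(r[u+1]-r[u-1])>45][:4])
```

```text
8.8 [ 0.5725 -0.1491  0.2619] [[0.999, -0.023, 0.035], [-0.023, -1.0, -0.001], [0.035, -0.0, -0.999]]
130 [(236, [0.49, -0.091, 0.077]), (240, [0.494, -0.091, 0.078]), (241, [0.494, -0.091, 0.073])]
138 [(241, [0.494, -0.099, 0.077]), (242, [0.494, -0.099, 0.075])]
146 [(237, [0.469, -0.114, 0.001]), (238, [0.49, -0.107, 0.078]), (241, [0.493, -0.107, 0.078]), (242, [0.494, -0.108, 0.075])]
154 []
162 [(243, [0.493, -0.124, 0.077])]
170 []
178 [(253, [0.494, -0.148, 0.043])]
186 [(245, [0.492, -0.15, 0.075])]
194 [(317, [0.57, -0.171, 0.043]), (318, [0.571, -0.171, 0.043])]
202 []
210 [(247, [0.492, -0.178, 0.075]), (254, [0.492, -0.188, 0.043]), (255, [0.494, -0.188, 0.045]), (256, [0.495, -0.188, 0.045])]
218 [(244, [0.488, -0.186, 0.078]), (247, [0.492, -0.186, 0.079]), (248, [0.491, -0.187, 0.074]), (249, [0.491, -0.189, 0.069])]
226 [(247, [0.491, -0.195, 0.078]), (248, [0.491, -0.196, 0.076]), (249, [0.491, -0.198, 0.072]), (250, [0.492, -0.198, 0.072])]
234 []
```

View pics/w2.png

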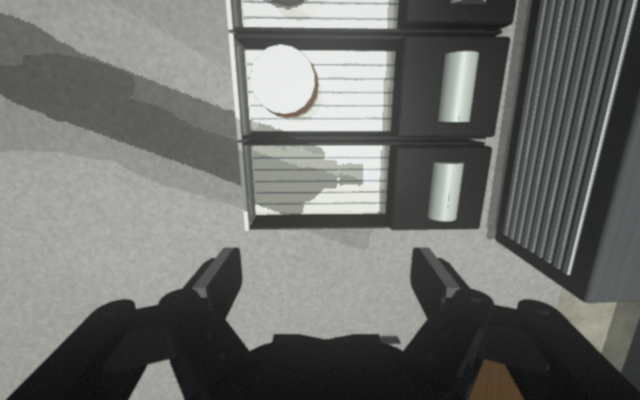

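The plate's front edge at (253,185) now seems to meet the stop, as it does in the jar lane. I'll enlarge it to check.

Run:
```python
from h import *
f=np.load('pics/w2.npz');im=f['im']
cv2.imwrite('pics/w2c.png',cv2.resize(im[25:235,225:305],None,fx=4,fy=2.8,interpolation=cv2.INTER_NEAREST)*1)
X=wcloud(f)
# lane_a divider faces: y at plate limits, center
for u in(270,300,340,375):
    r=im[:,u].astype(int).mean(-1); e=[v for v in range(120,235) if abs(r[v+1]-r[v-1])>40]; print(u,[(v,X[v,u].round(3).tolist()) for v in e])
```

```text
270 [(124, [0.519, -0.087, 0.04]), (125, [0.519, -0.088, 0.041]), (130, [0.518, -0.094, 0.041]), (131, [0.518, -0.095, 0.039]), (144, [0.522, -0.106, 0.075]), (145, [0.523, -0.107, 0.076]), (146, [0.517, -0.111, 0.043]), (156, [0.517, -0.123, 0.043]), (208, [0.511, -0.187, 0.042]), (209, [0.511, -0.188, 0.043]), (213, [0.511, -0.193, 0.043]), (214, [0.511, -0.194, 0.043]), (215, [0.509, -0.198, 0.035]), (228, [0.515, -0.2, 0.076]), (229, [0.515, -0.201, 0.076]), (230, [0.502, -0.232, 0.001])]
300 [(130, [0.553, -0.095, 0.041]), (131, [0.552, -0.096, 0.04]), (132, [0.552, -0.097, 0.035]), (144, [0.554, -0.107, 0.075]), (145, [0.554, -0.108, 0.075]), (146, [0.552, -0.112, 0.043]), (213, [0.548, -0.194, 0.043]), (214, [0.548, -0.195, 0.044]), (228, [0.549, -0.201, 0.076]), (229, [0.544, -0.233, -0.002])]
340 [(130, [0.598, -0.096, 0.041]), (131, [0.599, -0.097, 0.035]), (132, [0.599, -0.098, 0.035]), (144, [0.596, -0.108, 0.074]), (145, [0.595, -0.109, 0.075]), (146, [0.598, -0.113, 0.046]), (164, [0.598, -0.135, 0.044]), (165, [0.598, -0.136, 0.044]), (184, [0.598, -0.159, 0.043]), (185, [0.598, -0.16, 0.043]), (193, [0.597, -0.17, 0.044]), (204, [0.597, -0.184, 0.043]), (213, [0.597, -0.196, 0.044]), (214, [0.598, -0.2, 0.034]), (215, [0.598, -0.2, 0.039]), (228, [0.595, -0.203, 0.075]), (229, [0.6, -0.235, 0.0])]
375 [(130, [0.639, -0.097, 0.042]), (131, [0.64, -0.098, 0.035]), (132, [0.64, -0.099, 0.034]), (144, [0.632, -0.109, 0.076]), (145, [0.639, -0.114, 0.041]), (146, [0.639, -0.115, 0.044]), (190, [0.64, -0.168, 0.044]), (212, [0.641, -0.196, 0.044]), (213, [0.641, -0.197, 0.043]), (214, [0.643, -0.202, 0.034]), (227, [0.635, -0.203, 0.075]), (228, [0.651, -0.236, -0.0])]
```

View pics/w2c.png

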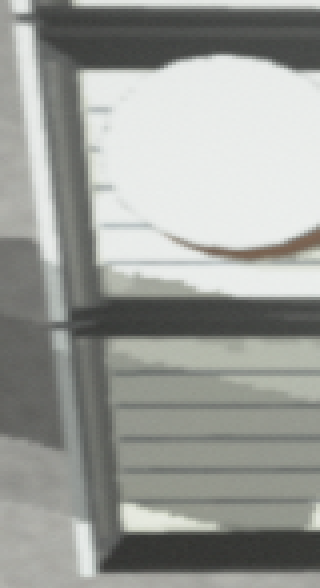

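The plate-to-stop gap looks the same in the empty lane as in the jar lane, so the plate is home. Next is the can.

Emit:
{"api": "step_arm", "payload": {"commands": [{"tx": -125, "ty": -449, "tz": 0, "roll": 0}, {"tx": -125, "ty": -449, "tz": 0, "roll": 0}, {"tx": -125, "ty": -449, "tz": 0, "roll": 0}, {"tx": -125, "ty": -449, "tz": 0, "roll": 0}, {"tx": -125, "ty": -449, "tz": 0, "roll": 0}, {"tx": -125, "ty": -449, "tz": 0, "roll": 0}, {"tx": -125, "ty": -449, "tz": 0, "roll": 0}, {"tx": -125, "ty": -449, "tz": 0, "roll": 0}]}}

```text
clock: 9.65
ee_pos: [0.4708, 0.2397, 0.2551]
tcp_rot: [[0.999, -0.023, 0.028], [-0.023, -1.0, -0.002], [0.028, 0.001, -1.0]]
ft_force: [0.3, 0.0, 0.9]
width: 0.997
```

Emit:
{"api": "step_arm", "payload": {"commands": [{"tx": 0, "ty": -75, "tz": 0, "roll": 0}, {"tx": 0, "ty": -75, "tz": 0, "roll": 0}, {"tx": 0, "ty": -75, "tz": 0, "roll": 0}, {"tx": 0, "ty": -75, "tz": 0, "roll": 0}]}}

```text
clock: 10.05
ee_pos: [0.4714, 0.3137, 0.2531]
tcp_rot: [[0.999, -0.022, 0.026], [-0.022, -1.0, -0.005], [0.026, 0.005, -1.0]]
ft_force: [0.3, -0.9, -0.3]
width: 0.997
```

Run:
```python
from h import *
s=manip.read_state();im,d=manip.grab_frame('wrist')
print(s['clock'],np.round(s['ee_pos'],4),np.round(s['tcp_rot'],3).tolist())
np.savez('pics/w3.npz',im=im,d=d,p=s['ee_pos'],R=s['tcp_rot']);cv2.imwrite('pics/w3.png',im)
X=wcloud(np.load('pics/w3.npz'));z=X[...,2]
t=((d>0)&(z>.105)&(z<.123)).astype(np.uint8)
n,l,st,ce=cv2.connectedComponentsWithStats(t)
for i in range(1,n):
  if st[i,4]>60:
    q=X[l==i];print(ce[i].round(),len(q),q.mean(0).round(4),q.min(0).round(3),q.max(0).round(3),np.median(im[l==i],0),cv2.minEnclosingCircle((q[:,:2]*1000).astype(np.float32)))
```

```text
10.05 [0.4714 0.3137 0.2531] [[0.999, -0.022, 0.026], [-0.022, -1.0, -0.005], [0.026, 0.005, -1.0]]
[492.  90.] 1299 [0.617  0.4004 0.1163] [0.607 0.37  0.105] [0.654 0.432 0.123] [64. 88. 61.] ((638.058837890625, 400.7830505371094), 31.71718978881836)
[278.  94.] 2971 [0.4373 0.4009 0.1138] [0.41  0.375 0.105] [0.462 0.426 0.117] [218. 121.  78.] ((436.5931701660156, 400.620361328125), 26.27716064453125)
[306. 199.] 2176 [0.4572 0.3085 0.1137] [0.431 0.282 0.105] [0.482 0.332 0.117] [142. 145. 140.] ((456.91058349609375, 306.1158447265625), 26.202938079833984)
[371. 280.] 1751 [0.5196 0.2201 0.1135] [0.495 0.193 0.105] [0.546 0.242 0.117] [193. 100.  58.] ((520.5419311523438, 216.61517333984375), 26.117233276367188)
[286. 284.] 1757 [0.4325 0.2186 0.1134] [0.406 0.192 0.105] [0.458 0.241 0.117] [190.  97.  57.] ((432.1348571777344, 215.55345153808594), 25.840858459472656)
[631. 353.] 804 [0.8236 0.1115 0.113 ] [0.82  0.075 0.105] [0.828 0.158 0.123] [58.  59.  56.5] ((825.815185546875, 116.186767578125), 41.34660339355469)
```

View pics/w3.png

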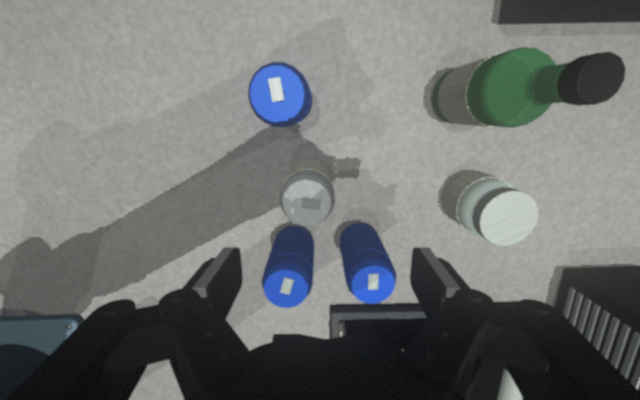

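The crop shows the plain metal can at (306,199) among three blue ones at (280,94), (288,265) and (370,265), so its centre is (0.457, 0.307). Jaws opening along x keep clear of the blue cans.

Emit:
{"api": "step_arm", "payload": {"commands": [{"tx": -19, "ty": 6, "tz": 0, "roll": 0}, {"tx": -19, "ty": 6, "tz": 35, "roll": 0}, {"tx": -19, "ty": 6, "tz": 70, "roll": 0}, {"tx": -19, "ty": 6, "tz": 100, "roll": 0}, {"tx": -19, "ty": 6, "tz": 100, "roll": 0}]}}

```text
clock: 10.6
ee_pos: [0.4532, 0.3028, 0.1496]
tcp_rot: [[0.999, -0.027, 0.02], [-0.027, -1.0, -0.011], [0.02, 0.01, -1.0]]
ft_force: [-1.0, 0.1, -0.2]
width: 1.001
```

Emit:
{"api": "step_arm", "payload": {"commands": [{"tx": 0, "ty": 0, "tz": 20, "roll": 0}, {"tx": 0, "ty": 0, "tz": 40, "roll": 0}, {"tx": 0, "ty": 0, "tz": 55, "roll": 0}, {"tx": 0, "ty": 0, "tz": 63, "roll": 0}, {"tx": 0, "ty": 0, "tz": 63, "roll": 0}]}}

```text
clock: 11.1
ee_pos: [0.4545, 0.3016, 0.0864]
tcp_rot: [[0.999, -0.028, 0.02], [-0.028, -1.0, -0.012], [0.02, 0.011, -1.0]]
ft_force: [-0.8, -0.1, -0.2]
width: 1.0
```

Run:
```python
from h import *
s=manip.read_state();im,d=manip.grab_frame('side');print(s['clock'],np.round(s['ee_pos'],4),np.round(s['ft_force'],2))
cv2.imwrite('pics/s4.png',cv2.resize(im[80:220,200:400],None,fx=3,fy=3))
im,d=manip.grab_frame('wrist');cv2.imwrite('pics/w4.png',im)
```

```text
11.1 [0.4545 0.3016 0.0864] [-0.77 -0.15 -0.15]
```

View pics/s4.png

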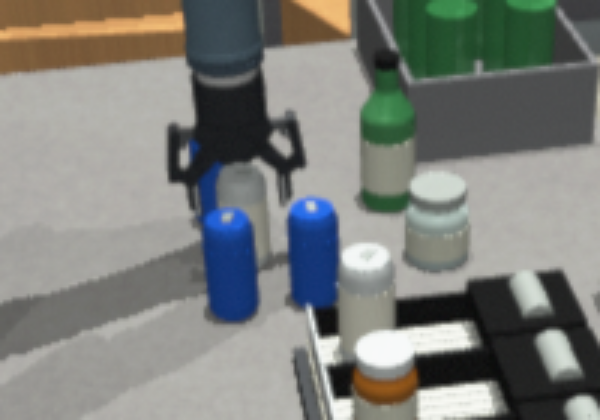

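View pics/w4.png

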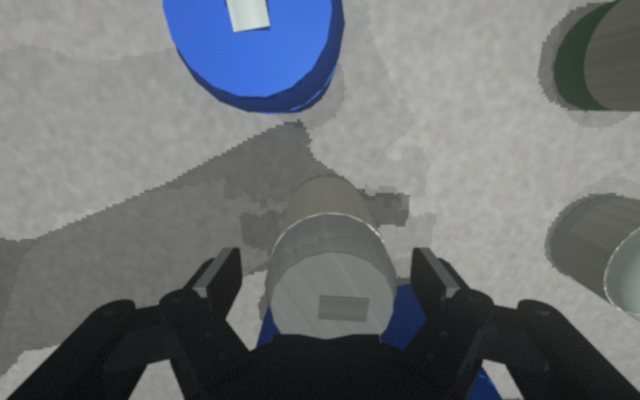

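The can sits between the open pads, with its top at (332,300). I'll centre 5 mm and close.

Emit:
{"api": "step_arm", "payload": {"commands": [{"tx": 2, "ty": -5, "tz": 0, "roll": 0}, {"tx": 2, "ty": -5, "tz": 0, "roll": 0}, {"tx": 2, "ty": -5, "tz": 0, "roll": 0}]}}

```text
clock: 11.5
ee_pos: [0.4574, 0.3077, 0.0878]
tcp_rot: [[0.999, -0.027, 0.022], [-0.027, -1.0, -0.01], [0.022, 0.009, -1.0]]
ft_force: [0.2, -0.7, -0.2]
width: 1.001
```

Emit:
{"api": "step_arm", "payload": {"commands": [{"tx": 0, "ty": 0, "tz": 0, "roll": 0}, {"tx": 0, "ty": 0, "tz": 0, "roll": 0}, {"tx": 0, "ty": 0, "tz": 0, "roll": 0}, {"tx": 0, "ty": 0, "tz": 0, "roll": 0}, {"tx": 0, "ty": 0, "tz": 0, "roll": 0}, {"tx": 0, "ty": 0, "tz": 0, "roll": 0}], "jaw": 0, "grip_force": 45}}

```text
clock: 12.1
ee_pos: [0.4572, 0.3078, 0.0882]
tcp_rot: [[0.999, -0.027, 0.021], [-0.027, -1.0, -0.01], [0.021, 0.009, -1.0]]
ft_force: [-1.7, -1.0, 4.8]
width: 0.617
```

Emit:
{"api": "step_arm", "payload": {"commands": [{"tx": 0, "ty": 0, "tz": -10, "roll": 0}, {"tx": 0, "ty": 0, "tz": -40, "roll": 0}, {"tx": 0, "ty": 0, "tz": -80, "roll": 0}, {"tx": 0, "ty": 0, "tz": -120, "roll": 0}, {"tx": 0, "ty": 0, "tz": -160, "roll": 0}, {"tx": 0, "ty": 0, "tz": -190, "roll": 0}, {"tx": 0, "ty": 0, "tz": -190, "roll": 0}, {"tx": 0, "ty": 0, "tz": -190, "roll": 0}]}}

```text
clock: 12.9
ee_pos: [0.4527, 0.3094, 0.278]
tcp_rot: [[0.999, -0.027, 0.021], [-0.027, -1.0, -0.009], [0.021, 0.009, -1.0]]
ft_force: [0.1, -0.5, -4.0]
width: 0.619
```

Run:
```python
from h import *
s=manip.read_state();im,d=manip.grab_frame('side');print(s['clock'],np.round(s['ee_pos'],4),np.round(s['ft_force'],2))
cv2.imwrite('pics/s5.png',cv2.resize(im[0:260,180:440],None,fx=2.3,fy=2.3))
```

```text
12.9 [0.4527 0.3094 0.278 ] [ 0.12 -0.49 -4.  ]
```

View pics/s5.png

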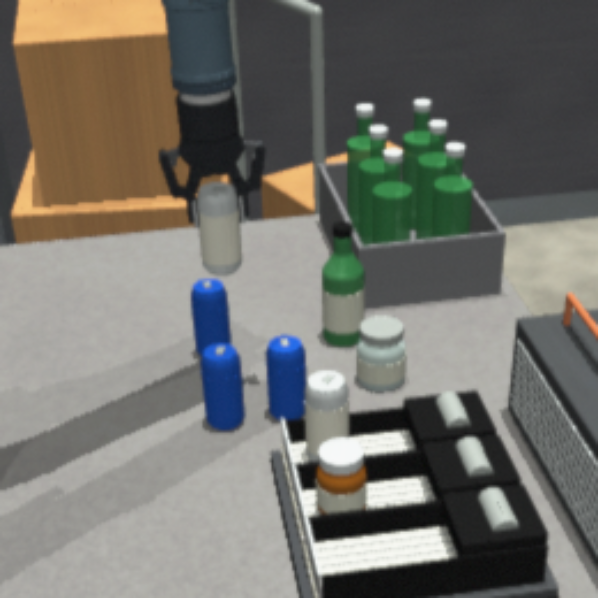

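Emit:
{"api": "step_arm", "payload": {"commands": [{"tx": 4, "ty": 20, "tz": 0, "roll": 0}, {"tx": 12, "ty": 60, "tz": 0, "roll": 0}, {"tx": 20, "ty": 105, "tz": 0, "roll": 0}, {"tx": 29, "ty": 150, "tz": 0, "roll": 0}, {"tx": 38, "ty": 195, "tz": 0, "roll": 0}, {"tx": 47, "ty": 240, "tz": 0, "roll": 0}, {"tx": 54, "ty": 275, "tz": 0, "roll": 0}, {"tx": 58, "ty": 295, "tz": 0, "roll": 0}]}}

```text
clock: 13.75
ee_pos: [0.501, 0.0086, 0.2795]
tcp_rot: [[0.999, -0.031, 0.016], [-0.031, -0.999, -0.013], [0.016, 0.013, -1.0]]
ft_force: [0.9, 0.1, -2.9]
width: 0.624
```

Emit:
{"api": "step_arm", "payload": {"commands": [{"tx": 6, "ty": 30, "tz": 0, "roll": 0}, {"tx": 14, "ty": 65, "tz": 0, "roll": 0}, {"tx": 23, "ty": 105, "tz": 0, "roll": 0}, {"tx": 30, "ty": 140, "tz": 0, "roll": 0}, {"tx": 34, "ty": 158, "tz": 0, "roll": 0}, {"tx": 34, "ty": 160, "tz": 0, "roll": 0}, {"tx": 34, "ty": 160, "tz": 0, "roll": 0}]}}

```text
clock: 14.45
ee_pos: [0.5289, -0.1522, 0.2805]
tcp_rot: [[0.999, -0.032, 0.013], [-0.032, -0.999, -0.013], [0.013, 0.012, -1.0]]
ft_force: [0.5, -0.3, -3.6]
width: 0.619
```

Run:
```python
from h import *
s=manip.read_state();im,d=manip.grab_frame('side');print(s['clock'],np.round(s['ee_pos'],4),np.round(s['ft_force'],2),np.round(s['tcp_rot'],3).tolist())
cv2.imwrite('pics/s6.png',cv2.resize(im[60:290,200:460],None,fx=2.5,fy=2.5))
im,d=manip.grab_frame('wrist');cv2.imwrite('pics/w6.png',im)
```

```text
14.45 [ 0.5289 -0.1522  0.2805] [ 0.49 -0.35 -3.64] [[0.999, -0.032, 0.013], [-0.032, -0.999, -0.013], [0.013, 0.012, -1.0]]
```

View pics/s6.png

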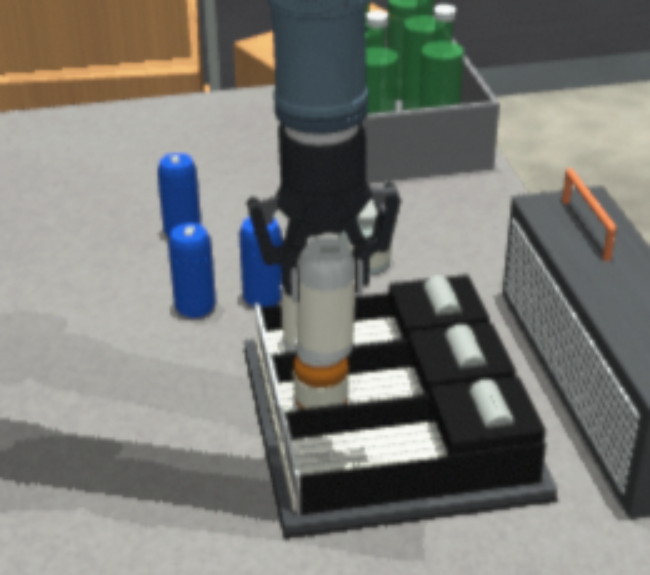

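View pics/w6.png

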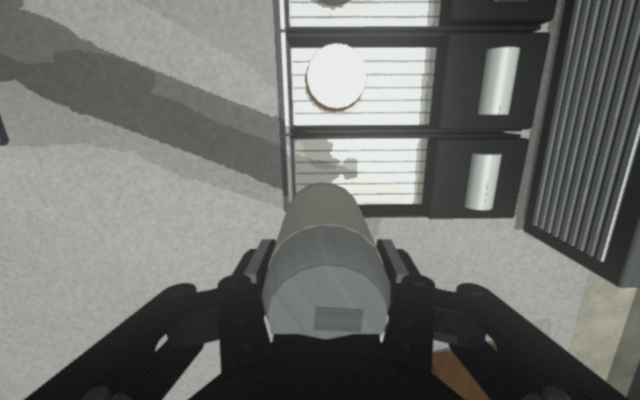

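The can is over the lane's front end and the plate still reaches the stop. I'll descend, leaving about 9 mm, then feel the rest.

Emit:
{"api": "step_arm", "payload": {"commands": [{"tx": 0, "ty": 0, "tz": 15, "roll": 0}, {"tx": 0, "ty": 0, "tz": 45, "roll": 0}, {"tx": 0, "ty": 0, "tz": 80, "roll": 0}, {"tx": 0, "ty": 0, "tz": 110, "roll": 0}, {"tx": 0, "ty": 0, "tz": 128, "roll": 0}, {"tx": 0, "ty": 0, "tz": 137, "roll": 0}, {"tx": 0, "ty": 0, "tz": 140, "roll": 0}, {"tx": 0, "ty": 0, "tz": 140, "roll": 0}]}}

```text
clock: 15.35
ee_pos: [0.5318, -0.1519, 0.1414]
tcp_rot: [[0.999, -0.029, 0.014], [-0.029, -1.0, -0.012], [0.015, 0.011, -1.0]]
ft_force: [0.1, 0.2, -3.4]
width: 0.622
```

Run:
```python
from h import *
s=manip.read_state();im,d=manip.grab_frame('side');print(s['clock'],np.round(s['ee_pos'],4),np.round(s['ft_force'],2),np.round(s['tcp_rot'],3).tolist())
cv2.imwrite('pics/s7.png',cv2.resize(im[130:290,240:420],None,fx=3.5,fy=3.5))
```

```text
15.35 [ 0.5318 -0.1519  0.1414] [ 0.06  0.21 -3.39] [[0.999, -0.029, 0.014], [-0.029, -1.0, -0.012], [0.015, 0.011, -1.0]]
```

View pics/s7.png

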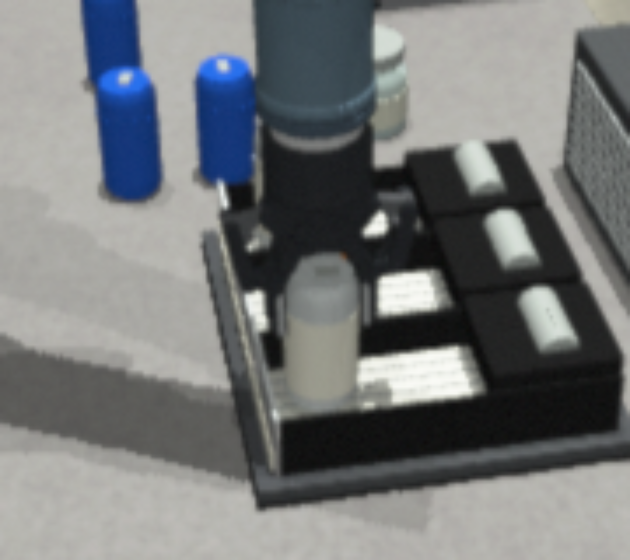

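Emit:
{"api": "step_arm", "payload": {"commands": [{"tx": 0, "ty": 0, "tz": 3, "roll": 0}, {"tx": 0, "ty": 0, "tz": 5, "roll": 0}, {"tx": 0, "ty": 0, "tz": 7, "roll": 0}, {"tx": 0, "ty": 0, "tz": 8, "roll": 0}, {"tx": 0, "ty": 0, "tz": 8, "roll": 0}]}}

```text
clock: 15.9
ee_pos: [0.5321, -0.1523, 0.1338]
tcp_rot: [[0.999, -0.029, 0.015], [-0.029, -1.0, -0.012], [0.015, 0.012, -1.0]]
ft_force: [-0.4, 0.1, -3.8]
width: 0.619
```

Emit:
{"api": "step_arm", "payload": {"commands": [{"tx": 0, "ty": 0, "tz": 0.5, "roll": 0}, {"tx": 0, "ty": 0, "tz": 1, "roll": 0}, {"tx": 0, "ty": 0, "tz": 1, "roll": 0}]}}

```text
clock: 16.2
ee_pos: [0.5321, -0.1523, 0.1327]
tcp_rot: [[0.999, -0.029, 0.015], [-0.029, -1.0, -0.012], [0.015, 0.012, -1.0]]
ft_force: [1.2, 0.7, -3.3]
width: 0.621
```

Emit:
{"api": "step_arm", "payload": {"commands": [{"tx": 0, "ty": 0, "tz": 0.5, "roll": 0}, {"tx": 0, "ty": 0, "tz": 1, "roll": 0}, {"tx": 0, "ty": 0, "tz": 1, "roll": 0}]}}

```text
clock: 16.5
ee_pos: [0.5321, -0.1524, 0.1318]
tcp_rot: [[0.999, -0.029, 0.015], [-0.029, -1.0, -0.012], [0.015, 0.012, -1.0]]
ft_force: [0.3, 0.5, -2.5]
width: 0.623
```

Emit:
{"api": "step_arm", "payload": {"commands": [{"tx": 0, "ty": 0, "tz": 0.4, "roll": 0}, {"tx": 0, "ty": 0, "tz": 0.7, "roll": 0}, {"tx": 0, "ty": 0, "tz": 0.7, "roll": 0}]}}

```text
clock: 16.8
ee_pos: [0.5322, -0.1525, 0.1317]
tcp_rot: [[0.999, -0.029, 0.015], [-0.029, -1.0, -0.012], [0.016, 0.011, -1.0]]
ft_force: [-3.1, 1.0, 5.2]
width: 0.626
```

Contact at the expected height (TCP z 0.132). Releasing.

Emit:
{"api": "step_arm", "payload": {"commands": [{"tx": 0, "ty": 0, "tz": 0, "roll": 0}, {"tx": 0, "ty": 0, "tz": 0, "roll": 0}, {"tx": 0, "ty": 0, "tz": 0, "roll": 0}, {"tx": 0, "ty": 0, "tz": 0, "roll": 0}, {"tx": 0, "ty": 0, "tz": 0, "roll": 0}, {"tx": 0, "ty": 0, "tz": 0, "roll": 0}], "jaw": 1}}

```text
clock: 17.4
ee_pos: [0.5322, -0.1525, 0.1316]
tcp_rot: [[0.999, -0.029, 0.015], [-0.029, -1.0, -0.012], [0.015, 0.011, -1.0]]
ft_force: [0.1, 0.2, 0.1]
width: 0.999
```

Run:
```python
from h import *
s=manip.read_state();im,d=manip.grab_frame('side');print(s['clock'],s['width'],np.round(s['ee_pos'],4),np.round(s['ft_force'],2),np.round(s['tcp_rot'],3).tolist())
cv2.imwrite('pics/s8.png',cv2.resize(im[130:290,240:420],None,fx=3.5,fy=3.5))
```

```text
17.4 0.9990192637291402 [ 0.5322 -0.1525  0.1316] [0.06 0.2  0.13] [[0.999, -0.029, 0.015], [-0.029, -1.0, -0.012], [0.015, 0.011, -1.0]]
```

View pics/s8.png

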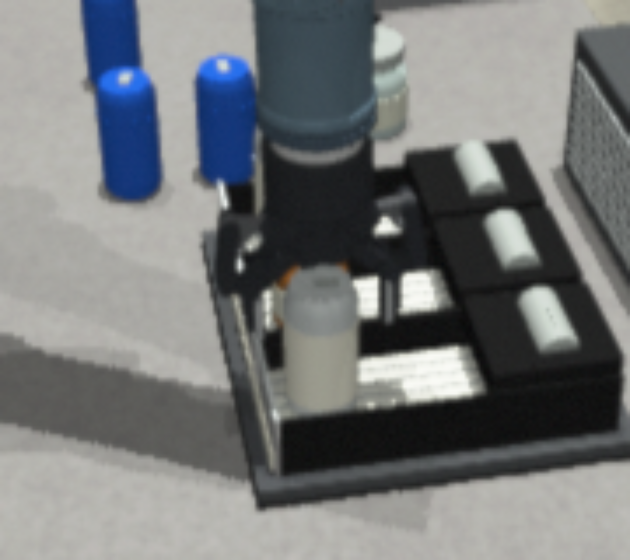

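The can stands free at (320,340). Retreating straight up.

Emit:
{"api": "step_arm", "payload": {"commands": [{"tx": 0, "ty": 0, "tz": -15, "roll": 0}, {"tx": 0, "ty": 0, "tz": -45, "roll": 0}, {"tx": 0, "ty": 0, "tz": -80, "roll": 0}, {"tx": 0, "ty": 0, "tz": -120, "roll": 0}, {"tx": 0, "ty": 0, "tz": -155, "roll": 0}, {"tx": 0, "ty": 0, "tz": -160, "roll": 0}, {"tx": 0, "ty": 0, "tz": -160, "roll": 0}]}}

```text
clock: 18.15
ee_pos: [0.5304, -0.1508, 0.2933]
tcp_rot: [[0.999, -0.029, 0.018], [-0.029, -1.0, -0.012], [0.019, 0.011, -1.0]]
ft_force: [-0.5, 0.8, -0.1]
width: 1.0
```

Run:
```python
from h import *
s=manip.read_state();im,d=manip.grab_frame('wrist')
np.savez('pics/w9.npz',im=im,d=d,p=s['ee_pos'],R=s['tcp_rot']);cv2.imwrite('pics/w9.png',im)
X=wcloud(np.load('pics/w9.npz'));z=X[...,2]
t=((d>0)&(z>.14)&(z<.175)).astype(np.uint8)
n,l,st,ce=cv2.connectedComponentsWithStats(t)
for i in range(1,n):
  if st[i,4]>60:
    q=X[l==i];print(ce[i].round(),len(q),np.median(q,0).round(4),cv2.minEnclosingCircle((q[:,:2]*1000).astype(np.float32)))
im2,d2=manip.grab_frame('side');cv2.imwrite('pics/s9.png',cv2.resize(im2[100:290,230:430],None,fx=3,fy=3))
np.savez('pics/side9.npz',im=im2,d=d2)
```

```text
[624. 225.] 3735 [ 0.8281 -0.204   0.1495] ((843.26416015625, -178.04212951660156), 83.98784637451172)
[324. 193.] 2421 [ 0.5313 -0.1505  0.1581] ((531.33251953125, -154.72308349609375), 26.933853149414062)
```

View pics/w9.png

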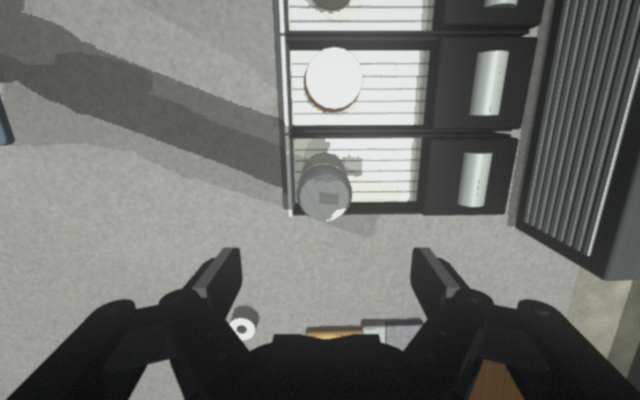

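View pics/s9.png

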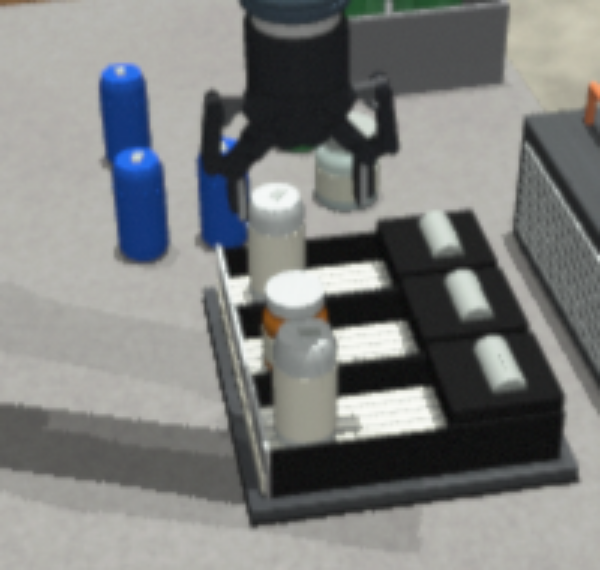

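The can's top is at (0.531, -0.154, 0.158), so it stands upright on the plate at the lane centre. The plate shows white right up to the stop at (293,180). Handing in.

Run:
```python
from plant import manip
print(manip.job_done(), manip.read_state()['clock'])
```

```text
the job is handed in; nothing more can be done
the job is handed in; nothing more can be done
```

The glide plate is home and the slim can stands upright and released on its front end; I've handed the job in, though it reports no verdict.

- **Plate:** I pressed the plate with closed fingers and dragged it about 50 mm forward until it met the stop. The highest press force I read was about 11 N; I only saw the force at the end of each move. In the enlarged wrist picture its front edge met the stop just as in the jar lane, and the last wrist view still showed it there.
- **Can:** I picked the plain metal can from among the three blue look-alikes and set it down in the lane at the expected height. At the last check its top was at z = 0.158 m, which fits standing on the plate. It was about 2 mm from the lane's centre line, with roughly an 11 mm gap to the stop.
- **Everything else:** The gripper retreated about 16 cm straight up and read no contact force. The neighbour lanes and bystanders looked undisturbed in the pictures, but I did not re-measure each of them.
- **Tool tilt:** The tool tilted by up to 2° during the drag and was still about 1° off vertical when I set the can down. It did not affect the result.

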